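Close the parts carton and hold it square in the corner stop

ROBOT

A 6-joint arm with a two-finger parallel gripper is mounted at the origin on the work surface. World frame = base frame: x ahead of the robot, y to its left, z up, the work surface at z = 0. Lengths are in mm, angles in rad, forces in N, time in s.
With the tool pointing down it reaches from about 275 to 750 mm from the base axis. Payload 10.2 kg.
Tool frame: the origin (TCP) lies at the centre of the arm's flange, where the gripper is bolted on; the fingertips stand 173 mm ahead of it and the grasp point (between the pads) lies 155 mm ahead of it; z points along the fingers, y is the line along which they close (so a half turn about z gives the same grasp; the last joint's range is limited). The gripper opens to 85 mm and grips with 20 to 120 N. Pads are 22 mm wide; open, the fingers measure 114 mm over their backs; the gripper's body (76 mm by 85 mm) begins 54 mm behind the grasp point. The pads swing forward as they close: fully open they stand 13 mm farther back than shut.
Start: joints at [1.041, 0.313, 1.498, -0, 1.331, -0.223], TCP at [158.568, 500.488, 404.694] pointing down, gripper open.
Joint ranges: [-2.94, 2.94], [-0.97, 2.17], [0.19, 2.56], [-1.23, 4.37], [0.02, 3.11], [-2.88, 2.88]. Speed limits (rad/s): [2.39, 2.39, 3.01, 3.14, 3.14, 3.14].

INTERFACE

Orientations are given as a unit quaternion [w, x, y, z].
In Python, from rig import ctrl, vision, workorder gives the robot as it stands (ctrl), with the cameras (vision) and the job (workorder).
- The arm moves only by the shell command python3 steer.py 'ROWS' [OPENING] [FORCE]. ROWS is a JSON object with one list for each field, all of the same length, 1 to 8, a row being the entries at one place: sx, sy, sz (the shift in normalised numbers (1 is 400 mm)), drx, dry, drz (a rotation vector in parts of the range, where 1.0 means 2 rad); each row is the pose to reach, as a shift and turn from the pose commanded when the command began, along the tool's axes at that moment; what a row does not reach only later rows make up. A row lasts 1/10 s, in which the tool goes at most 50 mm and 0.15 rad, less where a joint would pass 70% of its speed; a pose out of reach is approached as far as the arm can. OPENING is the opening from 0.0 (shut) to 1.0 (fully open), set as the command begins (- or left out keeps the last). The fingers move at their own pace and stop on an object; FORCE is the grip in N (left out, the last holds). Time passes only in rows, so rows that do not move let the fingers close. It prints the time, the measured TCP pose, the force, the opening and the grip force at its end. Input that does not fit is refused with a message, and nothing moves.
- ctrl.sense(): the state, without advancing time (a new reading comes with each control period).
- vision.capture(name): name is "side" or "top" or "wrist"; returns the picture (400x640x3 uint8, red, green, blue); there is no depth.
- vision.calibration(name): a dict with "fx", "fy", "cx", "cy" (pixels), "position" and "attitude" of the camera in the world. Camera axes: x right, y down, z forward; pixel columns grow to the right and rows downward; lengths in mm; the calibration is good to about 2 mm. The wrist camera is an equidistant fisheye: a pixel r from the principal point sees the ray r / f radians off the axis. A picture is of the moment at which its call begins: read the wrist's pose just before it. calibration takes no time and is no camera call; for the wrist camera it gives the pose at the moment of the call.
- workorder.finish_job(): hands the job in; it is judged then, once.
The state is a dict: "time_s": time; "joints": joint angles; "dq": joint speeds; "tau": joint torques, N m; "eef_pos": TCP position; "ee_rot": TCP orientation; "force": force on the tool from outside, world axes, zero at the start; "wrist_torque": the same for the moment, N m; "grip_width": opening from 0.0 (shut) to 1.0 (fully open); "grip_force": force on a finger pad.
Only numpy, scipy, OpenCV 4.12 (cv2) and the standard library are available. Lean on these libraries where they do the work, as an engineer would, in place of code of your own. Each camera call takes 0.05 s, during which the arm holds its last target. There are 200 camera calls.

TASK

Close the small cardboard parts carton ready for taping: fold its plain inner flap down flat first, then the outer flap with the red stripe down over it. Then bring the closed carton into the blue corner stop, standing on the bench with one long side flat against the long fence and one end against the short fence, and finish while holding it there with the gripper, pressed against both fences at once: do not let go. Leave the oil bottle, the screwdriver and the jar where they are.

Things in the scene. Friction and masses are not known exactly. Their poses are not given: they have to be found in the camera images.
- carton: Open-topped cardboard carton with a machined bracket fixed inside, standing loose on the bench: 62 mm wide (its x), 130 mm long (its y), 70 mm high (z), walls 3 mm, 0.4 to 0.85 kg in all. Origin at the centre of its underside, z up. Its sides are stiff enough to be gripped across the 62 mm width at about 20 to 30 N. It starts with its long axis within about 30 degrees of world y.
- inner_flap (a joint): Plain cardboard inner flap, 60 mm wide, 68 mm long, 3 mm thick, hinged along the top edge of the carton's -y end (carton frame: y = -65 mm, z = 70 mm). Angle in rad: 0 = folded flat over the opening towards carton +y, 1.57 = standing upright, more = leaning outwards (limit 2.1). The crease is stiff: it stays at any angle and takes about 0.02 N m (0.3 N at the free edge) to turn.
- outer_flap (a joint): Outer flap with a red stripe near its free edge, 60 mm wide, 78 mm long, 3 mm thick, hinged along the top edge of the carton's +y end (carton frame: y = +65 mm, z = 73 mm). Same angle meaning: 0 = flat, lying towards carton -y over the end of the inner flap; 1.57 = upright; more = leaning outwards (limit 2.1). Same stiff crease.
- inner_edge (a point): Middle of the inner flap's free edge, 68 mm from its hinge.
- outer_edge (a point): Middle of the outer flap's free edge, 78 mm from its hinge.
- stop: Blue L-shaped corner stop fixed to the bench, no floor plate inside the L. Origin at the inside corner of the two fences at bench height. The carton belongs on its -x, -y side: seated, the carton's centre is at x = -31 mm, y = -65 mm in this frame with its long axis along this y. A 60 mm square grey foot, 4 mm thick, lies outside the corner.
- long_fence: Long fence of the stop: its flat inner face is the stop's x = 0 plane (facing -x), running from y = +14 to -170 mm, 14 mm thick, 25 mm high. Low enough for a gripper finger to stay above it. Same origin and axes as the stop.
- short_fence: Short fence of the stop: its flat inner face is the stop's y = 0 plane (facing -y), running from x = 0 to -75 mm, 14 mm thick, 25 mm high. Same origin and axes as the stop. Friction on the bench and along the other fence takes up some of a push (more if the carton is pressed down), so press about 6 N towards the long fence and 13 N towards the short one.
- oil_bottle: Bystander: small gold oil bottle with a red cap, 56 mm diameter, 130 mm high, origin at the centre of its underside. Leave alone.
- screwdriver: Bystander: screwdriver with a blue handle lying on the bench. Leave alone.
- jar: Bystander: glass jar with a steel lid, 60 mm diameter, 70 mm high, origin at the centre of its underside. Leave alone.

How it is judged:
By the outcome, as a careful person would: the job done as asked, in the order asked, and still so for the second after the job is handed in, while the arm keeps its last pose, push and grip.
It also fails if it takes over 64 s, if anything falls off the work surface, if the arm or the gripper's body presses on something with over 40 N, if the wrist force passes 120 N, or if a joint passes its speed limit or range.

## Working session

There is one attempt and no reset: what is moved stays moved. The work goes in short steps, Python scripts to look and compute and a shell command to move; the robot and the scene stay as the last step left them, time stands still between calls to the robot, and variables do not carry over. Pictures are saved under pics/ and viewed, at most 10 in all, crops included, and the job is handed in when it is done.

```bash
ls; mkdir -p pics; python3 - <<'E'
from rig import ctrl, vision, workorder
import cv2, numpy as np
for n in ("side","top"):
    im=vision.capture(n); cv2.imwrite(f"pics/{n}0.png",im[:,:,::-1]); print(n,vision.calibration(n))
print(vision.calibration("wrist")); print(ctrl.sense())
E
```

```text
pics
rig.py
steer.py
side {'fx': 499.609221759778, 'fy': 499.609221759778, 'cx': 317.74312214141594, 'cy': 201.15133716306232, 'position': array([ 495.16297872, 1180.74733469, 1278.69147299]), 'attitude': array([ 0.02171264, -0.03402403,  0.92532262, -0.37702649])}
top {'fx': 456.12320189589803, 'fy': 456.12320189589803, 'cx': 321.9970963169552, 'cy': 196.4441467710408, 'position': array([ 337.1865217 ,   15.65242017, 1501.30987875]), 'attitude': array([ 0.0692901 , -0.70239149,  0.70565265, -0.06244523])}
{'fx': 309.70691628693146, 'fy': 309.70691628693146, 'cx': 319.9296011100793, 'cy': 201.87070516228079, 'position': array([ 77.78431887, 526.48239465, 374.2000474 ]), 'attitude': array([0.13419985, 0.79574813, 0.58260415, 0.09668362])}
{'time_s': 0.1, 'joints': array([ 1.04061437e+00,  3.13389154e-01,  1.49835701e+00, -8.19400318e-06,
        1.33102391e+00, -2.23402826e-01]), 'dq': array([ 0.00115246, -0.00057251, -0.00132513,  0.00021527, -0.00133301,
        0.00028866]), 'tau': array([ 3.90181391e-03, -4.12902439e+01, -2.60142589e+01, -1.23791856e-04,
        3.04055437e-03, -1.45155354e-05]), 'eef_pos': array([158.53987907, 500.4527035 , 404.19623777]), 'ee_rot': array([-2.12909811e-04,  1.52787781e-01,  9.88258846e-01, -5.48876047e-04]), 'force': array([-0.28320179,  0.9115035 , -0.13559217]), 'wrist_torque': array([0.01950684, 0.03007323, 0.01304596]), 'grip_force': 0.0, 'grip_width': 0.9975637084900554}
```

View pics/side0.png

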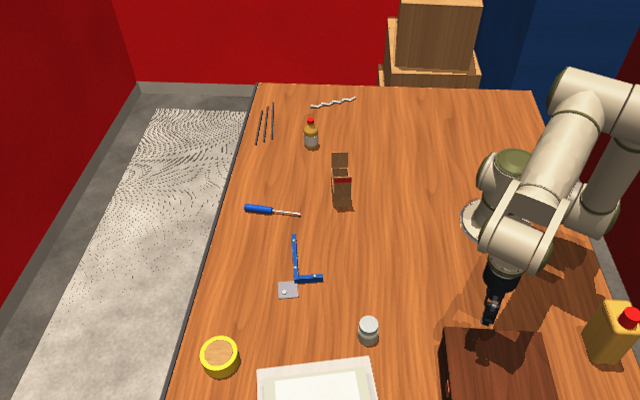

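View pics/top0.png

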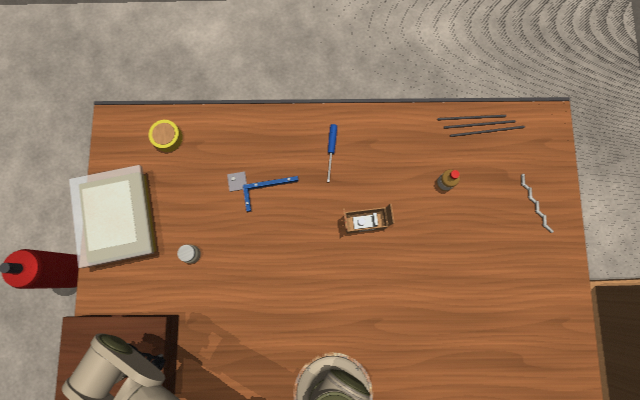

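The side view shows the carton near (341,180) with the red-striped flap at its near (+y) end. The stop's corner is near (297,275), the screwdriver is at (270,210), the bottle is at (311,133) and the jar is at (368,330). In the top view, the carton is at (367,220) and the stop corner is at (248,188).

```bash
python3 - <<'E'
import cv2, numpy as np
s=cv2.imread("pics/side0.png");t=cv2.imread("pics/top0.png")
c=lambda im,x,y,w,h,k:cv2.resize(im[y:y+h,x:x+w],None,fx=k,fy=k,interpolation=cv2.INTER_CUBIC)
a=c(t,335,195,66,50,6) # 396x300
b=c(t,222,165,80,50,5) # 400x250
d=c(s,320,145,40,70,8)[:,:]  #320x560
e=c(s,270,225,60,80,5)
W=np.zeros((600,800,3),np.uint8)
W[:300,:396]=a; W[300:550,:400]=b; W[:560,400:720]=d
cv2.imwrite("pics/crop1.png",W)
cv2.imwrite("pics/crop2.png",c(s,270,225,60,80,7))
E
```

```text
(no output)
```

View pics/crop1.png

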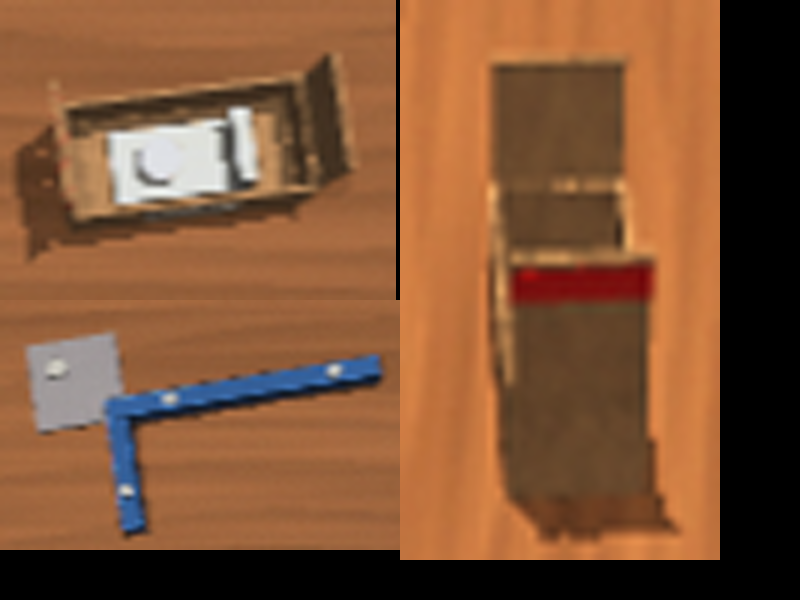

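View pics/crop2.png

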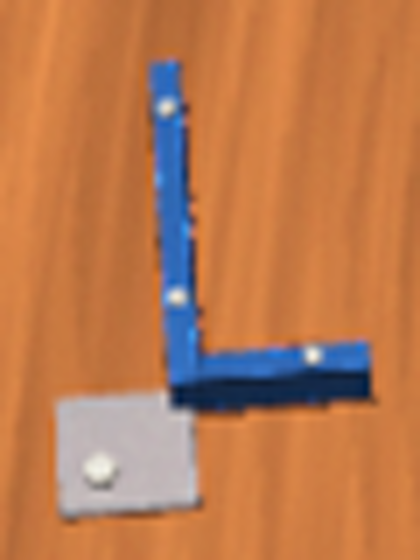

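The crops give the rim corners, the flap edges and the fence corners to about half a pixel. Next I fit the poses.

```bash
cat > h.py <<'E'
from rig import ctrl, vision, workorder
import numpy as np
from scipy.spatial.transform import Rotation as R
from scipy.optimize import least_squares
def rot(q): return R.from_quat([q[1],q[2],q[3],q[0]])
def proj(c,P,fish=False):
    p=rot(c["attitude"]).inv().apply(np.atleast_2d(P)-c["position"])
    if fish:
        r=np.hypot(p[:,0],p[:,1]);th=np.arctan2(r,p[:,2]);k=th/np.maximum(r,1e-9)
        return np.c_[c["fx"]*p[:,0]*k+c["cx"],c["fy"]*p[:,1]*k+c["cy"]]
    return np.c_[c["fx"]*p[:,0]/p[:,2]+c["cx"],c["fy"]*p[:,1]/p[:,2]+c["cy"]]
def place(v,L):  # x,y,yaw
    return R.from_euler("z",v[2]).apply(np.atleast_2d(L))+[v[0],v[1],0]
def inner(x,a,l=68): return [x,-65+l*np.cos(a),70+l*np.sin(a)]
def outer(x,a,l=78): return [x,65-l*np.cos(a),73+l*np.sin(a)]
def tool(v): # world vector -> tool axes now
    return rot(ctrl.sense()["ee_rot"]).inv().apply(v)
E
cat > fit0.py <<'E'
from h import *
t,s=vision.calibration("top"),vision.calibration("side")
def f(v):
    a,b=v[3:5]
    T=place(v,[[-31,65,70],[31,65,70],[-31,-65,70],[31,-65,70],inner(30,a),inner(-30,a)])
    S=place(v,[outer(30,b),outer(-30,b),[31,65,0],[-31,65,0],inner(30,a),inner(-30,a),[31,-65,70],[-31,-65,70]])
    return np.r_[proj(t,T)-[[347.5,231.7],[345.8,213],[387.5,226.3],[385.8,207.5],[391.3,204.2],[393.7,222.5]],
     proj(s,S)-[[333.75,177.5],[351.5,177.3],[334,206.9],[351,206.9],[331.3,152.8],[348.1,152.8],[331.9,168.1],[348.5,168.1]]].ravel()
r=least_squares(f,[450,-100,0,1.8,1.6],x_scale=[100,100,1,1,1]);print(r.x.round(3));print(r.fun.reshape(-1,2).round(1).tolist())
def g(v):
    T=place(v,[[14,14,25],[14,-170,25],[0,-170,25],[0,0,25],[-75,0,25],[-75,14,25]])
    return np.r_[proj(t,T)-[[243,185],[298,176],[298,181.4],[248.4,188.6],[251,211],[247,211.6]],
     proj(s,T)-[[294.3,279.7],[291.4,233.9],[295.7,233.9],[298.1,276.1],[322.9,274],[322.9,278.3]]].ravel()
r=least_squares(g,[450,250,0],x_scale=[100,100,1]);print(r.x.round(3));print(r.fun.reshape(-1,2).round(1).tolist())
for nm,c,uv in(("jar",t,(188,254)),("bottle",s,(311,148)),("sd",t,(328,181))):
    p=c;d=rot(c["attitude"]).apply([(uv[0]-c["cx"])/c["fx"],(uv[1]-c["cy"])/c["fy"],1]);z=70 if nm=="jar" else 0
    print(nm,c["position"]+d*(z-c["position"][2])/d[2])
E
python3 fit0.py
```

```text
[ 5.32618e+02 -1.09854e+02  1.15000e-01  1.68300e+00  1.71700e+00]
[[-0.6, -0.1], [-1.4, -0.7], [0.4, 0.4], [-0.8, -0.1], [-0.9, -0.4], [-0.4, 0.9], [0.4, 0.2], [0.7, -0.3], [-0.7, -0.3], [-0.2, -1.0], [0.3, -1.2], [0.5, -1.8], [-0.5, -0.8], [-0.1, -1.4]]
[6.44191e+02 2.78056e+02 1.56000e-01]
[[-0.8, 0.0], [-1.0, 0.3], [-0.4, -1.0], [-1.5, -0.1], [-1.2, -0.4], [-1.4, -0.4], [-0.0, -1.0], [0.4, -0.8], [0.4, -1.1], [0.5, -1.5], [0.1, -1.1], [0.4, -1.7]]
jar [426.51720051 448.96260089  70.        ]
bottle [ 663.44059417 -359.42885689    0.        ]
sd [673.49437006   9.29064295   0.        ]
```

```bash
cat > go.py <<'E'
# python3 go.py x y tipz [yaw]: shift in tool axes to bring the grip axis/fingertips (173 ahead) there; yaw = wanted direction of tool y from world x (mod pi)
from h import *; import sys
s=ctrl.sense();q=rot(s["ee_rot"]);a=[float(k) for k in sys.argv[1:]]
print("tool y",q.apply([0,1,0]).round(3),"tip",q.apply([0,0,173])+s["eef_pos"],"F",s["force"].round(1))
d=np.array([a[0],a[1],a[2]+173])-s["eef_pos"]
ty=q.apply([0,1,0]);e=((a[3] if len(a)>3 else 0.115)-np.arctan2(ty[1],ty[0])+np.pi/2)%np.pi-np.pi/2
print("tool shift",q.inv().apply(d).round(1),"rz about tool z",round(-e,3), "level fix",q.inv().apply(np.cross(q.apply([0,0,1]),[0,0,-1])).round(4))
E
python3 - <<'E'
from h import *
C=[532.6,-109.9,.115]
for y in(-112,-95,-60,-20,0,20,112): print(y,place(C,[0,y,0]).round(1))
E
python3 go.py 545.4 -221.2 170
```

```text
-112 [[ 545.5 -221.2    0. ]]
-95 [[ 543.5 -204.3    0. ]]
-60 [[ 539.5 -169.5    0. ]]
-20 [[ 534.9 -129.8    0. ]]
0 [[ 532.6 -109.9    0. ]]
20 [[530.3 -90.    0. ]]
112 [[519.7   1.4   0. ]]
tool y [ 0.302  0.953 -0.001] tip [158.43806111 500.27627755 231.19635769] F [-0.3  0.9 -0.1]
tool shift [-586.7 -571.1   61.7] rz about tool z 1.149 level fix [-0.0011 -0.0003  0.    ]
```

Careful with the scale: shifts go in shares of 400 mm and turns go in shares of 2 rad. That gives: -264 mm / 400 = -0.66, -231 mm / 400 = -0.5775, 1.149 rad / 2 = 0.5745.

```bash
python3 steer.py '{"sx": [-0.0825,-0.165,-0.2475,-0.33,-0.4125,-0.495,-0.5775,-0.66],"sy": [-0.08,-0.16,-0.24,-0.32,-0.4,-0.48,-0.56,-0.64],"sz": [0,0,0,0,0,0,0,0],"drx": [0,0,0,0,0,0,0,0],"dry": [0,0,0,0,0,0,0,0],"drz": [0.07,0.14,0.21,0.28,0.35,0.425,0.5,0.5745]}' 0.0 30; python3 go.py 545.4 -221.2 170
```

```text
time_s: 0.9
eef_pos: [333.2, 175.0, 404.7]
ee_rot: [0.0, 0.668, 0.745, 0.0]
force: [1.5, 0.2, 0.3]
grip_width: -0.002
grip_force: 0.0
tool y [0.994 0.109 0.   ] tip [333.25989448 174.97666843 231.69419699] F [1.5 0.2 0.3]
tool shift [-416.9  167.8   61.7] rz about tool z -0.006 level fix [ 0.0002 -0.0001  0.    ]
```

To row units: -360 mm / 400 = -0.9, -315 mm / 400 = -0.7875.

```bash
python3 steer.py '{"sx": [-0.1125,-0.225,-0.3375,-0.45,-0.5625,-0.675,-0.7875,-0.9],"sy": [0.045,0.09,0.135,0.18,0.225,0.27,0.315,0.36],"sz": [0,0,0,0,0,0,0,0],"drx": [0,0,0,0,0,0,0,0],"dry": [0,0,0,0,0,0,0,0],"drz": [0,0,0,0,0,0,0,0]}' ; python3 steer.py '{"sx": [-0.075,-0.1425,-0.1425,-0.1425,-0.1425],"sy": [0.03,0.06,0.06,0.06,0.06],"sz": [0,0,0.075,0.155,0.155],"drx": [0,0,0,0,0],"dry": [0,0,0,0,0],"drz": [0,0,0,0,0]}';python3 go.py 545.4 -221.2 125
python3 - <<'E'
from h import *
import cv2
print(vision.calibration("wrist"))
cv2.imwrite("pics/w1.png",vision.capture("wrist")[:,:,::-1])
E
```

```text
time_s: 1.7
eef_pos: [517.8, -166.4, 404.3]
ee_rot: [-0.0, 0.665, 0.746, -0.0]
force: [1.4, -0.5, 1.4]
grip_width: 0.004
grip_force: 0.0
time_s: 2.2
eef_pos: [547.1, -218.1, 338.4]
ee_rot: [-0.004, 0.665, 0.746, -0.001]
force: [-0.3, -0.2, -0.5]
grip_width: 0.002
grip_force: 0.0
tool y [ 0.993  0.114 -0.007] tip [ 545.85768426 -217.31098088  165.38225705] F [-0.3 -0.2 -0.5]
tool shift [-3.1 -1.8 40.4] rz about tool z -0.0 level fix [-0.0067 -0.0055  0.    ]
{'fx': 309.70691628693146, 'fy': 309.70691628693146, 'cx': 319.9296011100793, 'cy': 201.87070516228079, 'position': array([ 536.6670655 , -133.8084246 ,  308.84258986]), 'attitude': array([0.16311671, 0.98494864, 0.05685361, 0.00606443])}
```

View pics/w1.png

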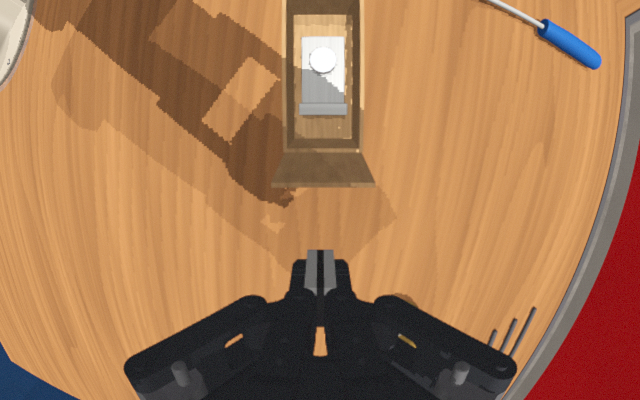

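The wrist view shows the inner flap's free edge from (272,187) to (375,185) and its hinge from about (284,152) to (362,151). The closed fingertips are behind it, near (320,252). I check this against the fit.

```bash
python3 - <<'E'
from h import *
c=dict(vision.calibration("wrist"))
c.update(position=np.array([536.667,-133.808,308.843]),attitude=np.array([0.16311671, 0.98494864, 0.05685361, 0.00606443]))
def f(v): return (proj(c,place([v[0],v[1],v[2]],[inner(-30,v[3]),inner(30,v[3]),[-31,-65,70],[31,-65,70]]),True)-[[272,187],[375,185],[284,152],[362,151]]).ravel()
print(f([532.6,-109.9,.115,1.683]).round(1))
r=least_squares(f,[532,-110,.115,1.68],x_scale=[100,100,1,1]);print(r.x,r.fun.round(1))
E
```

```text
[-4.  -1.3 -3.5  0.8 -3.2  1.  -2.1  2. ]
[ 5.33273681e+02 -1.08657997e+02  1.33802654e-01  1.70313437e+00] [-0.1 -0.1  0.2  0.2 -0.7  0.2  0.6 -0.2]
```

To row units: 42 mm / 400 = 0.105, 20 mm / 400 = 0.05.

```bash
python3 steer.py '{"sx": [-0.01,-0.01,-0.01,-0.01],"sy": [0,0,0,0],"sz": [0.05,0.105,0.105,0.105],"drx": [0,0,0,0],"dry": [0,0,0,0],"drz": [0,0,0,0]}';python3 go.py 547 -217.5 125 0.125
```

```text
time_s: 2.65
eef_pos: [548.5, -222.3, 302.6]
ee_rot: [0.001, 0.665, 0.747, 0.0]
force: [0.7, -0.6, 0.0]
grip_width: 0.001
grip_force: 0.0
tool y [0.993 0.115 0.002] tip [ 548.75452064 -222.48143897  129.59083688] F [ 0.7 -0.6  0. ]
tool shift [ 4.9 -0.9  4.6] rz about tool z -0.01 level fix [ 0.0016  0.0013 -0.    ]
```

To row units: 72 mm / 400 = 0.18, 67 mm / 400 = 0.1675.

```bash
python3 steer.py '{"sx": [0.0375,0.0675,0.09,0.1125,0.1325,0.1525,0.1675,0.18],"sy": [0,0,0,0,0,0,0,0],"sz": [0.01,0.02,0.0225,0.0225,0.0275,0.0375,0.045,0.0575],"drx": [0,0,0,0,0,0,0,0],"dry": [0,0,0,0,0,0,0,0],"drz": [0,0,0,0,0,0,0,0]}';  python3 steer.py '{"sx": [0.0125,0.02,0.0275,0.0325,0.0375,0.0375],"sy": [0,0,0,0,0,0],"sz": [0.0125,0.03,0.0475,0.065,0.0775,0.0775],"drx": [0,0,0,0,0,0],"dry": [0,0,0,0,0,0],"drz": [0,0,0,0,0,0]}'; python3 go.py 533 -109.3 75 0.125
```

```text
time_s: 3.45
eef_pos: [539.8, -150.2, 277.5]
ee_rot: [0.0, 0.665, 0.747, 0.0]
force: [0.1, -0.1, 0.3]
grip_width: 0.002
grip_force: 0.2
time_s: 4.05
eef_pos: [538.2, -135.8, 246.6]
ee_rot: [0.0, 0.665, 0.747, -0.0]
force: [-0.5, 0.7, 0.2]
grip_width: -0.002
grip_force: 0.0
tool y [ 0.993  0.115 -0.   ] tip [ 538.17387918 -135.87301095   73.58147118] F [-0.5  0.7  0.2]
tool shift [26.9 -2.1 -1.4] rz about tool z -0.01 level fix [-0.0001  0.0003 -0.    ]
```

To row units: 2 mm / 400 = 0.005, 1 mm / 400 = 0.0025.

```bash
for i in 1 2; do python3 steer.py '{"sx": [0,0,0],"sy": [0,0,0],"sz": [0.0025,0.005,0.005],"drx": [0,0,0],"dry": [0,0,0],"drz": [0,0,0]}'; done
```

```text
time_s: 4.35
eef_pos: [538.3, -135.8, 246.0]
ee_rot: [0.001, 0.665, 0.747, 0.0]
force: [-4.3, 2.4, 14.5]
grip_width: 0.0
grip_force: 7.1
time_s: 4.65
eef_pos: [538.3, -135.7, 245.6]
ee_rot: [0.001, 0.665, 0.747, 0.0]
force: [-9.3, 5.1, 28.7]
grip_width: 0.001
grip_force: 14.1
```

To row units: 155 mm / 400 = 0.3875, 145 mm / 400 = 0.3625.

```bash
python3 steer.py '{"sx": [0,0,0,0.1125,0.2375,0.3625,0.3875,0.3875],"sy": [0,0,0,0,0,0,0,0],"sz": [-0.0875,-0.1875,-0.2875,-0.2875,-0.2875,-0.2875,-0.2875,-0.2875],"drx": [0,0,0,0,0,0,0,0],"dry": [0,0,0,0,0,0,0,0],"drz": [0,0,0,0,0,0,0,0]}';python3 go.py 517.6 13.7 140 0.125
python3 - <<'E'
from h import *
import cv2
c=vision.calibration("wrist");print(c["position"].tolist(),c["attitude"].tolist())
cv2.imwrite("pics/w2.png",vision.capture("wrist")[:,:,::-1])
im=vision.capture("side")[145:215,310:370,::-1]
cv2.imwrite("pics/s2.png",cv2.resize(im,None,fx=8,fy=8,interpolation=2))
E
```

```text
time_s: 5.45
eef_pos: [520.2, 19.4, 357.7]
ee_rot: [0.0, 0.664, 0.747, -0.0]
force: [-0.6, -0.8, -0.4]
grip_width: -0.0
grip_force: 0.0
tool y [0.993 0.117 0.   ] tip [520.2256567   19.35840203 184.65995992] F [-0.6 -0.8 -0.4]
tool shift [-5.3 -3.3 44.7] rz about tool z -0.007 level fix [0.0001 0.0001 0.    ]
[509.73450814086164, 103.5025173376125, 327.6213444225318] [0.16568741491683556, 0.9844410501286983, 0.05768678716845077, 0.009784372532973078]
```

View pics/w2.png

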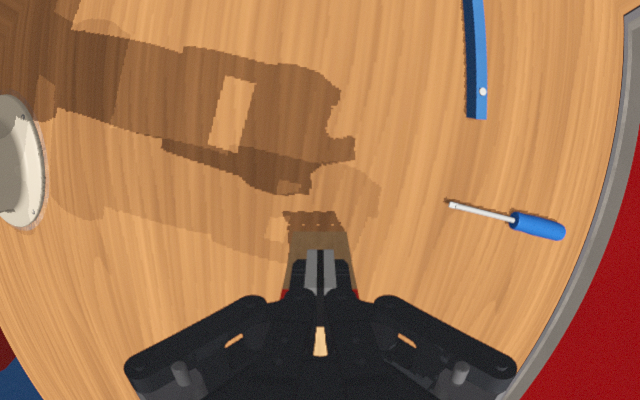

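To row units: -79 mm / 400 = -0.1975, -71 mm / 400 = -0.1775.

```bash
python3 steer.py '{"sx": [0,0,-0.05,-0.09,-0.1275,-0.1525,-0.1775,-0.1975],"sy": [0,0,0,0,0,0,0,0],"sz": [0.06,0.12,0.12,0.125,0.1325,0.135,0.1425,0.1525],"drx": [0,0,0,0,0,0,0,0],"dry": [0,0,0,0,0,0,0,0],"drz": [0,0,0,0,0,0,0,0]}';  python3 steer.py '{"sx": [-0.02,-0.035,-0.05,-0.06,-0.07,-0.075,-0.08,-0.08],"sy": [0,0,0,0,0,0,0,0],"sz": [0.01,0.0225,0.04,0.0575,0.0775,0.0925,0.1075,0.115],"drx": [0,0,0,0,0,0,0,0],"dry": [0,0,0,0,0,0,0,0],"drz": [0,0,0,0,0,0,0,0]}'; python3 steer.py '{"sx": [0,0],"sy": [0,0],"sz": [0.0025,0.0025],"drx": [0,0],"dry": [0,0],"drz": [0,0]}'; python3 go.py 533 -109.3 75 0.125
```

```text
time_s: 6.35
eef_pos: [529.5, -61.2, 296.7]
ee_rot: [0.0, 0.665, 0.746, 0.0]
force: [0.9, 0.2, -0.2]
grip_width: 0.0
grip_force: 0.1
time_s: 7.15
eef_pos: [533.1, -92.2, 250.0]
ee_rot: [-0.0, 0.665, 0.747, -0.0]
force: [-0.4, -0.1, 0.6]
grip_width: 0.002
grip_force: 0.1
time_s: 7.35
eef_pos: [533.1, -92.0, 249.8]
ee_rot: [0.0, 0.665, 0.747, 0.0]
force: [0.3, -0.7, -0.5]
grip_width: 0.001
grip_force: 0.0
tool y [0.993 0.115 0.   ] tip [533.14578552 -91.97805742  76.78124728] F [ 0.3 -0.7 -0.5]
tool shift [-17.2  -2.1   1.8] rz about tool z -0.01 level fix [0.0001 0.0001 0.    ]
```

To row units: 1 mm / 400 = 0.0025.

```bash
python3 steer.py '{"sx": [0,0],"sy": [0,0],"sz": [0.0025,0.0025],"drx": [0,0],"dry": [0,0],"drz": [0,0]}';  python3 steer.py '{"sx": [0,0,0],"sy": [0,0,0],"sz": [0.0025,0.005,0.005],"drx": [0,0,0],"dry": [0,0,0],"drz": [0,0,0]}'; python3 steer.py '{"sx": [0,0],"sy": [0,0],"sz": [0.0025,0.0025],"drx": [0,0],"dry": [0,0],"drz": [0,0]}'
```

```text
time_s: 7.55
eef_pos: [533.2, -92.0, 249.4]
ee_rot: [0.0, 0.665, 0.747, 0.0]
force: [-1.1, 0.6, 4.4]
grip_width: -0.004
grip_force: 2.5
time_s: 7.85
eef_pos: [533.3, -91.9, 249.1]
ee_rot: [0.001, 0.665, 0.747, 0.0]
force: [-7.9, 2.5, 20.7]
grip_width: 0.004
grip_force: 10.6
time_s: 8.05
eef_pos: [533.3, -91.9, 248.9]
ee_rot: [0.001, 0.665, 0.747, 0.0]
force: [-9.8, 4.7, 28.7]
grip_width: -0.0
grip_force: 14.6
```

To row units: -130 mm / 400 = -0.325, -90 mm / 400 = -0.225.

```bash
python3 steer.py '{"sx": [0,0,-0.05,-0.1625,-0.225,-0.225,-0.225],"sy": [0,0,0,0,0,0,0],"sz": [-0.1,-0.2125,-0.325,-0.325,-0.325,-0.325,-0.325],"drx": [0,0,0,0,0,0,0],"dry": [0,0,0,0,0,0,0],"drz": [0,0,0,0,0,0,0]}' 1.0 30
python3 - <<'E'
from h import *
import cv2
c=vision.calibration("wrist");print(c["position"].tolist(),c["attitude"].tolist())
a=vision.capture("wrist")[:240,200:440,::-1]
s=vision.capture("side")[145:220,310:370,::-1]
W=np.zeros((600,800,3),np.uint8)
W[:480,:480]=cv2.resize(a,None,fx=2,fy=2,interpolation=2);W[:375,490:790]=cv2.resize(s,None,fx=5,fy=5,interpolation=2)
cv2.imwrite("pics/c3.png",W)
E
python3 go.py 533 -109.3 100 .125
```

```text
time_s: 8.75
eef_pos: [543.3, -181.5, 375.5]
ee_rot: [-0.0, 0.666, 0.746, 0.0]
force: [0.1, 0.6, -0.9]
grip_width: 1.0
grip_force: 0.0
[533.1061896682511, -97.27422611924099, 345.5202322418359] [0.16542559291133901, 0.9845789521010958, 0.056133602466106755, 0.009363704588320596]
tool y [ 0.993  0.116 -0.   ] tip [ 543.38209413 -180.54642075  202.6473587 ] F [-0.   0.6  0.2]
tool shift [ 72.   -2.1 102.7] rz about tool z -0.009 level fix [-0.0001 -0.0004  0.    ]
```

View pics/c3.png

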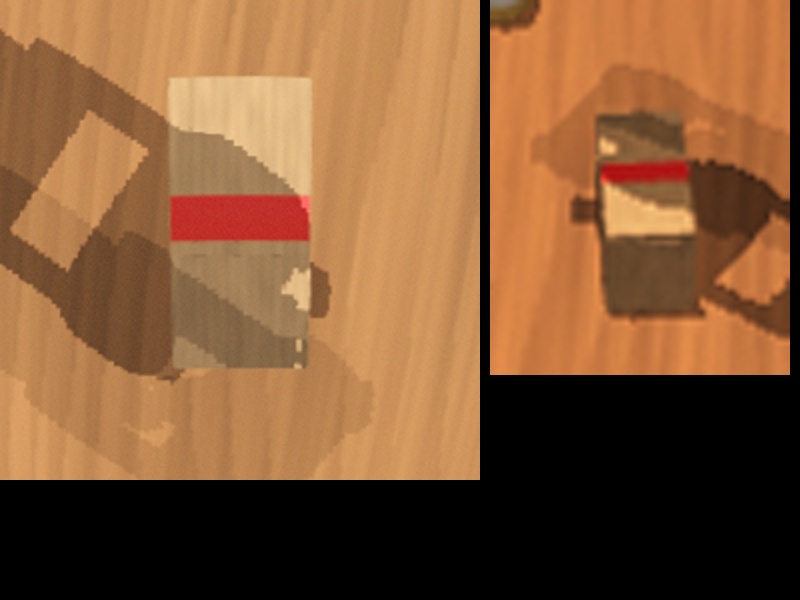

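Both flaps are flat, with the red-striped one on top. In the wrist frame, the carton's top corners are (284,39), (355,39), (353,183) and (286,183).

```bash
python3 - <<'E'
from h import *
c=dict(vision.calibration("wrist"))
c.update(position=np.array([533.106,-97.274,345.520]),attitude=np.array([0.16542559291133901, 0.9845789521010958, 0.056133602466106755, 0.009363704588320596]))
f=lambda v:(proj(c,place(v,[[-30,65,74],[30,65,74],[31,-65,71],[-31,-65,71]]),True)-[[284,39],[355.5,39],[353.5,183.5],[286.5,183.5]]).ravel()
r=least_squares(f,[533,-110,.115],x_scale=[100,100,1]);print(r.x,r.fun.round(1))
E
```

```text
[ 5.34346991e+02 -1.08851666e+02  1.15249439e-01] [ 0.7  0.4 -0.7  0.3  0.1 -0.4 -0.1 -0.3]
```

To row units: 85 mm / 400 = 0.2125, 72 mm / 400 = 0.18.

```bash
python3 go.py 534.3 -108.9 30 .115; python3 steer.py '{"sx": [0.1,0.18,0.18,0.18,0.18,0.18,0.18],"sy": [0,-0.0025,-0.0025,-0.0025,-0.0025,-0.0025,-0.0025],"sz": [0,0,0,0.1125,0.2125,0.2125,0.2125],"drx": [0,0,0,0,0,0,0],"dry": [0,0,0,0,0,0,0],"drz": [0,0,0,0,0,0,0]}';python3 go.py 534.3 -108.9 30 .115
```

```text
tool y [ 0.993  0.116 -0.   ] tip [ 543.38209413 -180.54642075  202.6473587 ] F [-0.   0.6  0.2]
tool shift [ 72.2  -0.7 172.7] rz about tool z 0.001 level fix [-0.0001 -0.0004  0.    ]
time_s: 9.55
eef_pos: [534.5, -110.1, 291.8]
ee_rot: [0.0, 0.665, 0.747, 0.0]
force: [-0.3, -0.4, 0.3]
grip_width: 1.003
grip_force: 0.0
tool y [0.993 0.115 0.   ] tip [ 534.59542377 -110.14489476  118.7578424 ] F [-0.3 -0.4  0.3]
tool shift [ 1.2 -0.1 88.8] rz about tool z 0.0 level fix [0.0004 0.0003 0.    ]
```

```bash
python3 steer.py '{"sx": [0.0025,0.0025,0.0025,0.0025,0.0025],"sy": [0,0,0,0,0],"sz": [0.05,0.1125,0.175,0.22,0.22],"drx": [0,0,0,0,0],"dry": [0,0,0,0,0],"drz": [0,0,0,0,0]}'; python3 steer.py '{"sx": [0,0,0,0,0,0],"sy": [0,0,0,0,0,0],"sz": [0,0,0,0,0,0],"drx": [0,0,0,0,0,0],"dry": [0,0,0,0,0,0],"drz": [0,0,0,0,0,0]}' 0.0 30
```

```text
time_s: 10.05
eef_pos: [534.4, -109.3, 203.1]
ee_rot: [-0.0, 0.665, 0.747, -0.0]
force: [0.3, 0.2, 0.1]
grip_width: 1.003
grip_force: 0.0
time_s: 10.65
eef_pos: [534.6, -109.4, 205.0]
ee_rot: [0.002, 0.665, 0.747, 0.0]
force: [-2.1, -0.3, 5.6]
grip_width: 0.723
grip_force: 33.8
```

To row units: -2 mm / 400 = -0.005, -1 mm / 400 = -0.0025.

```bash
python3 steer.py '{"sx": [0,0,0],"sy": [0,0,0],"sz": [-0.0025,-0.005,-0.005],"drx": [0,0,0],"dry": [0,0,0],"drz": [0,0,0]}'; python3 - <<'E'
from h import *
v=[644.2,278.1,.156]
print(place(v,[[-46,-130,0],[-46,-85,0],[-31,-65,0]]).round(1))
E
python3 go.py 618.9 142.5 32 .156
```

```text
time_s: 10.95
eef_pos: [534.0, -109.0, 205.1]
ee_rot: [-0.0, 0.665, 0.747, 0.0]
force: [-1.0, 1.2, 1.0]
grip_width: 0.721
grip_force: 34.5
[[619.  142.5   0. ]
 [612.  187.    0. ]
 [623.7 209.1   0. ]]
tool y [0.993 0.115 0.   ] tip [ 534.03912735 -108.99201552   32.08364457] F [-1.   1.2  1. ]
tool shift [2.401e+02 1.132e+02 1.000e-01] rz about tool z -0.041 level fix [ 0.     -0.0001  0.    ]
```

To row units: 120 mm / 400 = 0.3, 105 mm / 400 = 0.2625, -0.041 rad / 2 = -0.0205.

```bash
python3 steer.py '{"sx": [0.025,0.0625,0.1125,0.1625,0.2125,0.2625,0.3,0.3],"sy": [0.01,0.0275,0.05,0.0725,0.095,0.1175,0.135,0.135],"sz": [0,0,0,0,0,0,0,0],"drx": [0,0,0,0,0,0,0,0],"dry": [0,0,0,0,0,0,0,0],"drz": [0,-0.005,-0.005,-0.01,-0.015,-0.02,-0.0205,-0.0205]}'; python3 go.py 618.9 142.5 32 .156
```

```text
time_s: 11.75
eef_pos: [574.4, 18.4, 205.1]
ee_rot: [0.0, 0.649, 0.761, 0.001]
force: [-0.1, 3.4, 2.7]
grip_width: 0.721
grip_force: 34.6
tool y [0.988 0.157 0.002] tip [574.69280284  18.56382197  32.08442195] F [-0.1  3.4  2.7]
tool shift [115.5  63.5   0.3] rz about tool z 0.002 level fix [ 0.0018 -0.0006  0.    ]
```

To row units: 112 mm / 400 = 0.28, 99 mm / 400 = 0.2475.

```bash
python3 steer.py '{"sx": [0.025,0.0675,0.1125,0.1575,0.2025,0.2475,0.28,0.28],"sy": [0.0125,0.0375,0.0625,0.0875,0.1125,0.1375,0.1525,0.1525],"sz": [0,0,0,0,0,0,0,0],"drx": [0,0,0,0,0,0,0,0],"dry": [0,0,0,0,0,0,0,0],"drz": [0,0,0,0,0,0,0,0]}'; python3 - <<'E'
from h import *
import cv2
c=vision.calibration("wrist");print(c["position"].tolist(),c["attitude"].tolist())
a=vision.capture("wrist")[:,:,::-1]
cv2.imwrite("pics/w4.png",cv2.resize(a[0:280,180:580],None,fx=2,fy=2,interpolation=2))
E
python3 go.py 618.9 142.5 32 .156
```

```text
time_s: 12.55
eef_pos: [617.1, 137.5, 205.1]
ee_rot: [0.0, 0.65, 0.76, 0.001]
force: [1.0, 4.8, 3.9]
grip_width: 0.722
grip_force: 34.8
[603.402585592963, 221.1434831137151, 175.09347963007536] [0.16499751857205233, 0.9831939465913192, 0.07688775274045893, 0.013919616725085099]
tool y [0.988 0.156 0.002] tip [617.25256387 137.10727685  32.0504438 ] F [1.6 3.9 3.3]
tool shift [5.2 2.8 0.1] rz about tool z 0.001 level fix [ 0.002 -0.001 -0.   ]
```

View pics/w4.png

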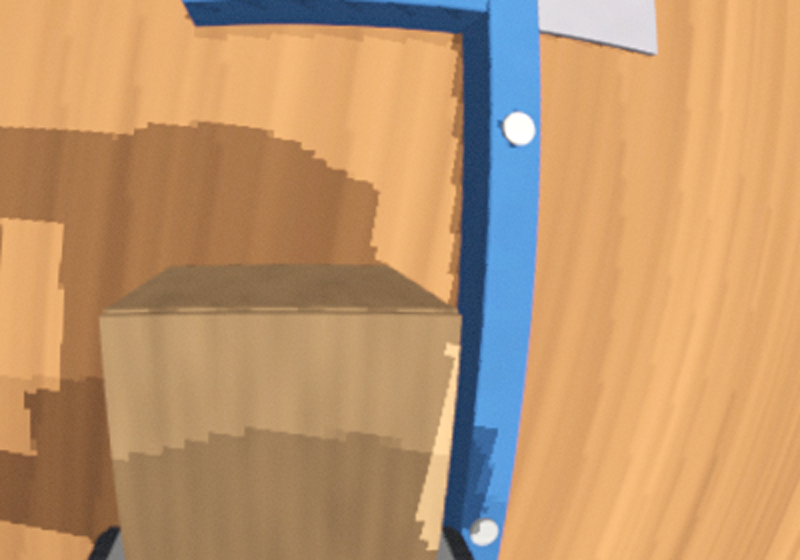

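The wrist view shows the carton upright in the gripper. Its front bottom edge runs from (266,132) to (373,132) in the frame. The stop's inner corner is at (412,16) at bench level and (425,6) on top, and the fence is parallel to the carton.

```bash
python3 - <<'E'
from h import *
c=dict(vision.calibration("wrist"))
c.update(position=np.array([603.4026,221.1435,175.0935]),attitude=np.array([0.16499751857205233, 0.9831939465913192, 0.07688775274045893, 0.013919616725085099]))
f=lambda v:(proj(c,place(v,[[0,0,0],[-75,0,0],[0,0,25],[0,v[3],25],[0,v[4],25],[0,v[5],0]]),True)-[[412,16.5],[278.5,12],[425.5,6],[425,100],[416,220],[410,140]]).ravel()
r=least_squares(f,[644,278,.156,-80,-150,-80],x_scale=[100,100,1,100,100,100]);S=r.x;print(S,r.fun.round(1))
g=lambda v:(proj(c,place(v,[[-31,65,0],[31,65,0],[-31,65,71],[31,65,71]]),True)-[[266,132.5],[373.5,132.5],[230.5,156.5],[410.5,157.5]]).ravel()
r=least_squares(g,[617,138,.156],x_scale=[100,100,1]);C=r.x;print(C,r.fun.round(1))
d=R.from_euler("z",-S[2]).apply([C[0]-S[0],C[1]-S[1],0]);print("carton in stop",d, "to go",[-31-d[0],-65-d[1]],C[2]-S[2])
E
```

```text
[ 6.47375465e+02  2.79399960e+02  1.55143142e-01 -4.93127466e+01
 -1.12990998e+02 -7.30839711e+01] [-0.3  0.3  0.3  0.4  0.2 -0.6  0.4  0.  -0.  -0.  -0.7 -0. ]
[6.16622178e+02 1.38043101e+02 1.52123600e-01] [-0.4  0.6  0.9  1.   1.3 -0.4 -1.6 -0.7]
carton in stop [ -52.22659973 -134.90703659    0.        ] to go [np.float64(21.22659973234697), np.float64(69.90703659259216)] -0.003019541564102751
```

To row units: 62 mm / 400 = 0.155, 60 mm / 400 = 0.15.

```bash
python3 steer.py '{"sx": [0.03,0.065,0.1,0.13,0.15,0.155,0.155],"sy": [0.0075,0.0175,0.0275,0.0375,0.0425,0.0425,0.0425],"sz": [0,0,0,0,0,0,0],"drx": [0,0,0,0,0,0,0],"dry": [0,0,0,0,0,0,0],"drz": [0,0,0,0,0,0,0]}'; cat > fs.py <<'E'
from h import *
s=ctrl.sense();f=tool(s["force"]);print("tool-axis force",f.round(1),"pos",rot(s["ee_rot"]).inv().apply(s["eef_pos"]).round(1),"M",tool(s["wrist_torque"]).round(2),s["time_s"])
E
python3 fs.py
```

```text
time_s: 13.3
eef_pos: [624.2, 199.5, 205.0]
ee_rot: [0.001, 0.65, 0.76, 0.0]
force: [1.3, -1.8, 4.4]
grip_width: 0.727
grip_force: 34.9
tool-axis force [-2.   1.  -4.4] pos [ 100.5  647.7 -204.4] M [-0.45 -0.44  0.04] 13.3
```

To row units: 3 mm / 400 = 0.0075, 2 mm / 400 = 0.005.

```bash
python3 steer.py '{"sx": [0,0,0,0],"sy": [0.0025,0.005,0.0075,0.0075],"sz": [0,0,0,0],"drx": [0,0,0,0],"dry": [0,0,0,0],"drz": [0,0,0,0]}' >/dev/null; python3 fs.py;  python3 steer.py '{"sx": [0,0,0],"sy": [0.0025,0.0025,0.0025],"sz": [0,0,0],"drx": [0,0,0],"dry": [0,0,0],"drz": [0,0,0]}'>/dev/null; python3 fs.py
```

```text
tool-axis force [ -3.6 -11.3 -13.2] pos [ 100.4  648.6 -208.5] M [ 1.83 -0.62  0.06] 13.7
tool-axis force [ -2.8 -12.5 -13.5] pos [ 100.5  649.5 -208.5] M [ 1.79 -0.48  0.1 ] 14.0
```

To row units: -3 mm / 400 = -0.0075, -2 mm / 400 = -0.005.

```bash
cat > fs.py <<'E'
from h import *
s=ctrl.sense();q=rot(s["ee_rot"]);f=tool(s["force"])
p=R.from_euler("z",-.1551).apply(s["eef_pos"]-[647.4,279.4,0])
print("F tool",f.round(1),"TCP in stop",p.round(1),"tilt",q.apply([0,0,1]).round(4)[:2],"yaw",round(np.arctan2(*q.apply([0,1,0])[[1,0]]),4),"M",tool(s["wrist_torque"]).round(2),"grip",round(s["grip_width"],3),round(s["grip_force"],1),s["time_s"])
E
python3 fs.py; python3 steer.py '{"sx": [0,0,0,0],"sy": [-0.0025,-0.005,-0.0075,-0.0075],"sz": [0,0,0,0],"drx": [0,0,0,0],"dry": [0,0,0,0],"drz": [0,0,0,0]}' >/dev/null; python3 fs.py; python3 steer.py '{"sx": [0,0,0],"sy": [-0.0025,-0.005,-0.005],"sz": [0,0,0],"drx": [0,0,0],"dry": [0,0,0],"drz": [0,0,0]}' >/dev/null; python3 fs.py
```

```text
F tool [ -2.8 -12.5 -13.5] TCP in stop [-32.3 -75.1 205.2] tilt [-0.0049 -0.001 ] yaw 0.1557 M [ 1.79 -0.48  0.1 ] grip 0.724 35.9 14.0
F tool [-2.6  4.2 -2.4] TCP in stop [-34.1 -75.  205. ] tilt [0.0019 0.0001] yaw 0.1555 M [-0.94 -0.55  0.06] grip 0.715 34.8 14.4
F tool [-0.8  5.7 -3.5] TCP in stop [-36.1 -74.6 205. ] tilt [0.0018 0.0003] yaw 0.1559 M [-1.23 -0.42 -0.03] grip 0.721 34.8 14.7
```

To row units: 8 mm / 400 = 0.02, 5 mm / 400 = 0.0125.

```bash
python3 steer.py '{"sx": [0.005,0.0125,0.02,0.02],"sy": [0,0,0,0],"sz": [-0.0025,-0.0025,-0.0025,-0.0025],"drx": [0,0,0,0],"dry": [0,0,0,0],"drz": [0,0,0,0]}' >/dev/null; python3 fs.py; python3 steer.py '{"sx": [0.0025,0.005,0.005],"sy": [0,0,0],"sz": [0,0,0],"drx": [0,0,0],"dry": [0,0,0],"drz": [0,0,0]}' >/dev/null; python3 fs.py; python3 steer.py '{"sx": [0.0025,0.0025],"sy": [0,0],"sz": [0,0],"drx": [0,0],"dry": [0,0],"drz": [0,0]}' >/dev/null; python3 fs.py
```

```text
F tool [-7.1 -0.  -2.3] TCP in stop [-36.7 -66.6 205.2] tilt [-0.0019 -0.0016] yaw 0.1567 M [-0.13 -1.   -0.11] grip 0.722 34.7 15.1
F tool [-15.8  -1.2  -2.9] TCP in stop [-36.5 -66.  205.4] tilt [-0.0018 -0.0044] yaw 0.1569 M [ 0.25 -2.41 -0.42] grip 0.72 34.7 15.4
F tool [-18.9  -2.6  -3.9] TCP in stop [-36.5 -65.7 205.5] tilt [-0.0019 -0.0058] yaw 0.157 M [ 0.39 -3.09 -0.49] grip 0.722 34.8 15.6
```

To row units: 4 mm / 400 = 0.01, 3 mm / 400 = 0.0075.

```bash
python3 steer.py '{"sx": [-0.005,-0.005,-0.005,-0.005,-0.005],"sy": [0.0025,0.005,0.0075,0.01,0.01],"sz": [0,0,0,0,0],"drx": [0,0,0,0,0],"dry": [0,0,0,0,0],"drz": [0,0,0,0,0]}' >/dev/null; python3 fs.py; python3 steer.py '{"sx": [0,0],"sy": [0.0025,0.0025],"sz": [0,0],"drx": [0,0],"dry": [0,0],"drz": [0,0]}' >/dev/null; python3 fs.py
```

```text
F tool [-13.1 -18.6 -14.5] TCP in stop [-34.1 -66.2 205.4] tilt [-0.0105 -0.0049] yaw 0.158 M [ 3.26 -1.87 -0.66] grip 0.725 36.1 16.1
F tool [-13.7 -19.7 -13.8] TCP in stop [-33.1 -66.2 205.4] tilt [-0.0108 -0.0049] yaw 0.158 M [ 3.29 -1.85 -0.7 ] grip 0.72 36.1 16.3
```

To row units: -1 mm / 400 = -0.0025.

```bash
python3 steer.py '{"sx": [-0.0025,-0.0025],"sy": [0,0],"sz": [-0.0025,-0.0025],"drx": [0,0],"dry": [0,0],"drz": [0,0]}' >/dev/null; python3 fs.py; python3 steer.py '{"sx": [0,0],"sy": [0.0025,0.0025],"sz": [0,0],"drx": [0,0],"dry": [0,0],"drz": [0,0]}' >/dev/null; python3 fs.py;  python3 steer.py '{"sx": [0,0],"sy": [0.0025,0.0025],"sz": [0,0],"drx": [0,0],"dry": [0,0],"drz": [0,0]}' >/dev/null; python3 fs.py
```

```text
F tool [-6.6 -4.   0. ] TCP in stop [-32.4 -66.6 205.3] tilt [-0.0062 -0.002 ] yaw 0.157 M [ 0.84 -1.09 -0.37] grip 0.722 34.7 16.5
F tool [-6.6 -7.7 -2.6] TCP in stop [-31.6 -66.6 205.4] tilt [-0.0078 -0.0026] yaw 0.1575 M [ 1.48 -1.04 -0.44] grip 0.72 34.9 16.7
F tool [-6.2 -8.  -2.8] TCP in stop [-30.7 -66.6 205.3] tilt [-0.0082 -0.0027] yaw 0.1577 M [ 1.6  -1.08 -0.5 ] grip 0.726 34.9 16.9
```

To row units: 1 mm / 400 = 0.0025.

```bash
for i in 1 2 3; do python3 steer.py '{"sx": [0,0],"sy": [0.0025,0.0025],"sz": [0,0],"drx": [0,0],"dry": [0,0],"drz": [0,0]}' >/dev/null; python3 fs.py; done
```

```text
F tool [-7.2 -9.1 -4. ] TCP in stop [-29.7 -66.5 205.4] tilt [-0.0083 -0.0028] yaw 0.1577 M [ 1.6  -1.14 -0.56] grip 0.722 35.0 17.1
F tool [ -7.7 -16.3  -7.6] TCP in stop [-29.2 -66.5 205.4] tilt [-0.0108 -0.0033] yaw 0.1578 M [ 2.46 -1.22 -0.47] grip 0.725 35.4 17.3
F tool [ -7.9 -21.7 -10.9] TCP in stop [-28.6 -66.5 205.5] tilt [-0.0134 -0.0039] yaw 0.1579 M [ 3.36 -1.32 -0.45] grip 0.722 35.8 17.5
```

To row units: -2.4 mm / 400 = -0.006, -1.2 mm / 400 = -0.003, -0.012 rad / 2 = -0.006.

```bash
python3 steer.py '{"sx": [0.0015,0.003,0.003],"sy": [-0.003,-0.006,-0.006],"sz": [0,0,0],"drx": [-0.003,-0.006,-0.006],"dry": [0.0015,0.0025,0.0025],"drz": [0,0,0]}' >/dev/null; python3 fs.py; python3 steer.py '{"sx": [0.0013,0.0025,0.0025],"sy": [0,0,0],"sz": [0,0,0],"drx": [0,0,0],"dry": [0,0,0],"drz": [0,0,0]}' >/dev/null; python3 fs.py
```

```text
F tool [-16.6 -18.9  -7.9] TCP in stop [-30.9 -66.7 205.2] tilt [-0.0016  0.    ] yaw 0.1579 M [ 3.34 -2.77 -0.67] grip 0.724 35.8 17.8
F tool [-22.5 -21.   -9. ] TCP in stop [-30.8 -66.5 205.2] tilt [-0.002  -0.0015] yaw 0.1578 M [ 3.47 -3.33 -0.72] grip 0.718 35.9 18.1
```

Careful with the scale: shifts go in shares of 400 mm and turns go in shares of 2 rad. That gives: -0.5 mm / 400 = -0.0013, -0.3 mm / 400 = -0.0008.

```bash
python3 steer.py '{"sx": [0,0,0],"sy": [-0.0013,-0.0013,-0.0013],"sz": [-0.0008,-0.0008,-0.0008],"drx": [0,0,0],"dry": [0,0,0],"drz": [0,0,0]}' >/dev/null; python3 fs.py; python3 - <<'E'
from h import *
import cv2
a=vision.capture("wrist")[:,:,::-1];s=vision.capture("side")[210:300,265:355,::-1];t=vision.capture("top")[150:230,220:310,::-1]
W=np.zeros((600,800,3),np.uint8)
W[:560,:440]=cv2.resize(a[0:280,220:440],None,fx=2,fy=2,interpolation=2)
W[:315,450:765]=cv2.resize(s,None,fx=3.5,fy=3.5,interpolation=2);W[320:600,450:765]=cv2.resize(t,None,fx=3.5,fy=3.5,interpolation=2)
cv2.imwrite("pics/c5.png",W)
E
python3 fs.py
```

```text
F tool [-19.9 -15.8  -5.9] TCP in stop [-31.  -66.5 205.2] tilt [-0.0006 -0.001 ] yaw 0.1577 M [ 2.93 -3.29 -0.76] grip 0.719 35.6 18.4
F tool [-21.  -15.1  -5.3] TCP in stop [-31.  -66.5 205.2] tilt [-0.0007 -0.0011] yaw 0.1577 M [ 2.97 -3.3  -0.8 ] grip 0.718 35.6 18.55
```

View pics/c5.png

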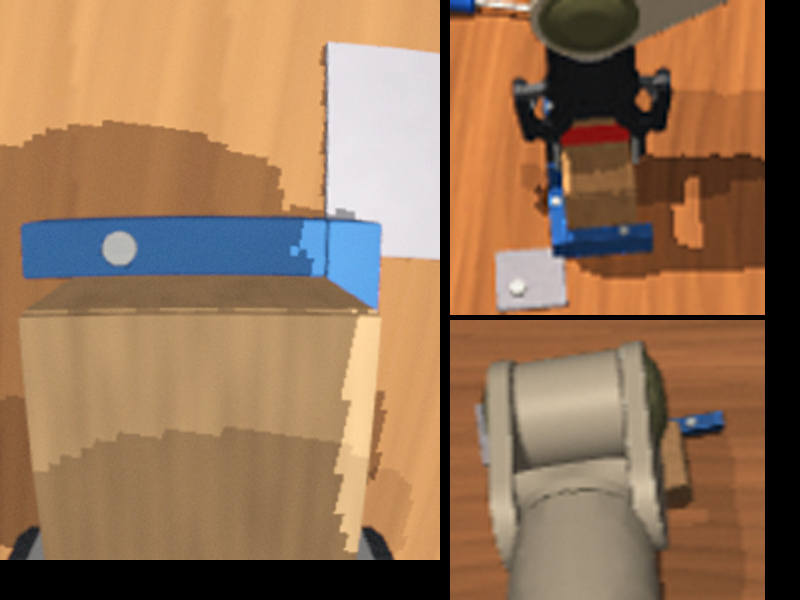

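The carton sits upright, with its end against the short fence (edge at crop row ~277) and its side against the long fence (column ~375). The flaps are closed with the red stripe on top, and the forces are steady, so I hand it in.

```bash
python3 -c "
from rig import ctrl, vision, workorder
print(workorder.finish_job())"
```

```text
the job is handed in; nothing more can be done
None
```

I handed in the job at about 18.6 s: the carton's inner flap is folded flat with the red-striped flap over it, and the gripper is holding it against both fences, pushing with about 15 N towards the long fence and 21 N towards the short one, friction included; the grip is about 35 N, above the suggested 20–30 N, and I moved nothing near the bottle, screwdriver or jar.

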